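Index the banding wheel to its next station

ROBOT

A 6-joint arm with a two-finger parallel gripper is mounted at the origin on the work surface. World frame = base frame: x ahead of the robot, y to its left, z up, the work surface at z = 0. Lengths are in mm, angles in rad, forces in N, time in s.
With the tool pointing down it reaches from about 200 to 875 mm from the base axis. Payload 3.4 kg.
Tool frame: the origin (TCP) lies at the very end of the fingers, on their centre line; the grasp point (between the pads) lies 19 mm behind it; z points along the fingers, y is the line along which they close (so a half turn about z gives the same grasp; the last joint's range is limited). The gripper opens to 94 mm and grips with 3 to 60 N. Pads are 16 mm wide; open, the fingers measure 119 mm over their backs; the gripper's body (75 mm by 177 mm) begins 78 mm behind the grasp point.
Start: joints at [1.149, 0.276, 1.505, -0, 1.361, -0.121], TCP at [170.381, 549.214, 205.493] pointing down, gripper open.
Joint ranges: [-2.89, 2.89], [-0.75, 2.08], [0.22, 2.7], [-1.18, 4.32], [0.11, 2.71], [-2.7, 2.7]. Speed limits (rad/s): [2.57, 2.57, 3.14, 3.14, 3.14, 3.14].

INTERFACE

Orientations are given as a 3x3 rotation matrix whose columns are the frame's x, y, z axes.
In Python, from bench import sensors, vision, order gives the robot as it stands. The module is installed in compiled form; this text tells all that it offers.
- The arm moves only by the tool step_arm, never from a script. Its arguments are lists of equal length, an entry for each row: "dp": the shift along the world's x, y, z in mm, a list of three; "angular": the turn, a rotation vector about the world's x, y, z in rad, a list of three; "grip": the opening in per cent of the stroke, from 0 (shut) to 100 (fully open). In form: {"dp": [[tx, ty, tz], ...], "angular": [[ax, ay, az], ...], "grip": [grip, ...]}. A call has 1 to 20 rows; each row shifts and turns the commanded pose from where the row before left it; what a row does not reach is not made up. A row lasts 1/10 s, in which the tool goes at most 50 mm and 8.59 degrees, less where a joint would pass 70% of its speed; a pose out of reach is approached as far as the arm can. A call is refused whole if a number of a shift passes 50 or a number of a turn 0.15, either way. A call with a gripper value outside its range is refused whole. The fingers move at their own pace and stop on an object; "squeeze" is the grip in N (left out, the last holds). Time passes only in rows, so rows that do not move let the fingers close. It gives the time, the measured TCP pose, the force, the opening and the grip force at its end, in the units of the state.
- sensors.read_state(): the state, without advancing time (a new reading comes with each control period).
- vision.camera(name): name is "side" or "top"; returns a dict with "color" (480x640x3 uint8, blue, green, red), "z_map" (480x640 float32, mm along the optical axis (not along the pixel's ray), 0 where there is no reading), "fov_y" (degrees; the focal length in pixels is half the picture's height over the tangent of half this angle, whatever the lens; pixels are square), "cx", "cy" (the principal point, pixels), "R" (3x3) and "t" (3): a world point X has camera coordinates R X + t. Camera axes: x right, y down, z forward; pixel columns grow to the right and rows downward; lengths in mm; the calibration is good to about 2 mm. A picture is of the moment at which its call begins.
- order.job_done(): hands the job in; it is judged then, once.
The state is a dict: "time_s": time; "joint_pos": joint angles; "dq": joint speeds; "effort": joint torques, N m; "tool_pos": TCP position; "tcp_rot": TCP orientation; "ft_force": force on the tool from outside, world axes, zero at the start; "moment": the same for the moment, N m; "finger_gap": finger opening in mm; "grasp_force": force on a finger pad.
Only numpy, scipy, OpenCV 4.12 (cv2) and the standard library are available. Lean on these libraries where they do the work, as an engineer would, in place of code of your own. Each camera call takes 0.05 s, during which the arm holds its last target. There are 200 camera calls.

TASK

The decorating wheel that carries the apple pot is locked by its spring plunger. Pull the plunger's knob up to free the wheel, turn the wheel anticlockwise (seen from above) to the next hole, one station only, and let the plunger drop fully home there so that the wheel is locked again; then let go. The next hole is out of sight, so find it gently by feel without forcing the pin against the plate, and leave the pot standing in the middle of the wheel and the other things where they are.

Things in the scene. Friction and masses are not known exactly. Their poses are not given: they have to be found in the camera images.
- base: Dark cast foot of the banding wheel, 184 mm across, fixed to the table. Origin on the wheel's vertical axis at table height; z up; its x axis points to where the knob stands at wheel angle 0 (the start).
- index_plate: Fixed steel index plate hidden in the wheel head; frame as the foot's. Upper face 46 mm above the table, level, with fine seams: the sprung pin (8 mm thick, round nose) slides on it between the holes and drops 8 mm deep into one (10.5 mm wide along the circle). It is in the first hole now. Damage: pushing it sideways with more than 15 N once it is down in a hole, or over 35 N anywhere (its click is less).
- knob: The plunger's black round knob, 25 mm across and 22 mm high, above the wheel head near its rim, 95 mm from the wheel's axis; origin at its centre, 96 mm above the table when the pin is home. It moves up and down with the plunger and round with the wheel; the steel pin below it is part of it. A collar 18 mm across under it reaches up to 82 mm above the table.
- plunger (a joint): Lift of the plunger in m: 0 fully home in a hole, 0.008 when the pin rests on top of the plate between holes, 0.013 pulled all the way up. A spring pushes it down: 4.5 N when home, 7 N at 0.008, 8.5 N at 0.013.
- wheel (a joint): Wheel angle in rad, 0 at the start, growing anticlockwise from above, -0.5 to 2.2. Turning takes about 1.5 N at the knob, 3 N with the pin riding on the plate, and catches of up to 9 N at seams. The next hole is anywhere from 0.66 to 1.12 rad (38 to 64 degrees), set anew each time; no reading gives it. A third, 0.89 rad further, is not wanted. A pin in its hole has 0.014 rad of play either way.
- pot_mid (a point): Centre (35 mm above its foot) of the loose apple-shaped pot, 80 mm across and 86 mm high with the snail on top, that stands in the middle of the wheel head. The head is a thick grey metal disc 250 mm across and 42 mm deep, its top 68 mm above the table.
- glaze_jar: Bystander: glaze jar with a white lid, 64 mm across, 85 mm high; origin at the centre of its underside.
- bowl: Bystander: white bowl, 110 mm across, 45 mm high; origin under its centre.
- paddle: Bystander: flat wooden paddle, 220 mm long (along its y), 55 mm wide and 14 mm thick, lying loose on the table; origin under its middle.
- brush: Bystander: thin paint brush, 165 mm long (along its x) and 8 mm thick, lying loose on the table; origin under its middle.
Things that resemble listed ones, but are neither listed nor needed, are in the scene too. Leave any pink or red look-alike of the part that bears pot_mid alone.

How it is judged (in metres and radians):
On the way, in this order (a step that is already met when the one before it is completed fails the run):
1. the plunger is pulled clear of its hole (lifted 9 mm or more) with the wheel still at its first station (value of joint plunger above 0.009 m and value of joint wheel between -0.12 and 0.12 rad), for 0.1 s.
2. the wheel is turned anticlockwise, the pin out of any hole (value of joint plunger above 0.006 m and value of joint wheel between 0.2 and 1.16 rad), for 0.1 s.
3. the plunger has dropped home in the next hole (value of joint plunger below 0.002 m and value of joint wheel between 0.62 and 1.16 rad), for 0.2 s.
At the end, for the whole second after the job is handed in: The plunger is fully home (within 2 mm) in the next hole anticlockwise (wheel between 0.62 and 1.16 rad from the start), the wheel at rest, the pot upright (within 0.15 rad), at rest and within 15 mm of the wheel's axis, the robot clear of everything (all of step 3 and not (velocity of joint wheel above 0.05 rad/s) and not (velocity of joint wheel below -0.05 rad/s) and horizontal distance between pot_mid and base below 0.015 m and angle between pot_mid's own z axis and vertical below 0.15 rad and linear speed of pot below 0.03 m/s); the robot touches nothing.
It fails at once if the pin, down in a hole, is forced sideways against the index plate with more than 15 N (contact force between knob and index_plate above 15 N and value of joint plunger below 0.002 m).
It fails at once if the pin is pressed or struck against the index plate with more than 35 N (contact force between knob and index_plate above 35 N).
It fails at once if the robot strikes or pushes the pot (contact force between any of the fingers, the arm and pot above 3 N).
It fails at once if the wheel is turned past the next station (more than 1.3 rad) (value of joint wheel above 1.3 rad).
It fails at once if the glaze jar, the bowl, the paddle or the brush is moved by more than 20 mm (distance of any of glaze_jar, bowl, paddle, brush from where it was at the start of the episode above 0.02 m).
It also fails if it takes over 51 s, if anything falls off the work surface, if the arm or the gripper's body presses on something with over 40 N, if the wrist force passes 120 N, or if a joint passes its speed limit or range.

## Working session

There is one attempt and no reset: what is moved stays moved. The work goes in short steps, Python scripts to look and compute and a tool call to move; the robot and the scene stay as the last step left them, time stands still between calls to the robot, and variables do not carry over. Pictures are saved under pics/ and viewed, at most 10 in all, crops included, and the job is handed in when it is done.

Besides the shell and the picture viewer there is one more tool, called after "Call:" in YAML: its name, and indented under it one key for each argument. step_arm: Moves the arm, as the interface text tells. Its arguments: {"type":"object","properties":{"dp":{"type":"array","items":{"type":"array","items":{"type":"number"}}},"angular":{"type":"array","items":{"type":"array","items":{"type":"number"}}},"grip":{"type":"array","items":{"type":"number"}},"squeeze":{"type":"number"}},"required":["dp","angular","grip"]}

```bash
mkdir -p pics
cat > h.py <<'E'
import numpy as np, cv2
from bench import sensors, vision, order
def world(c):
    z=c["z_map"];f=240/np.tan(np.radians(c["fov_y"])/2)
    v,u=np.mgrid[:480,:640]
    P=np.stack([(u-c["cx"])/f*z,(v-c["cy"])/f*z,z],-1)
    return (P-np.array(c["t"]))@np.array(c["R"])  # R^T(P-t)
E
python3 - <<'E'
from h import *
s=sensors.read_state();print({k:np.round(v,2).tolist() for k,v in s.items()})
for n in("top","side"):
    c=vision.camera(n);cv2.imwrite(f"pics/{n}0.png",c["color"]);np.savez(f"{n}0.npz",**c)
    print(n,c["fov_y"],c["cx"],c["cy"],-np.array(c["R"]).T@np.array(c["t"]))
E
```

```text
{'time_s': 0.0, 'joint_pos': [1.15, 0.28, 1.51, -0.0, 1.36, -0.12], 'dq': [0.0, 0.0, 0.0, 0.0, -0.0, -0.0], 'effort': [0.0, -40.46, -23.72, 0.07, 0.03, -0.0], 'tool_pos': [170.16, 548.65, 204.61], 'tcp_rot': [[-0.96, 0.3, -0.0], [0.3, 0.96, -0.0], [0.0, -0.0, -1.0]], 'ft_force': [-0.07, -1.13, -0.22], 'moment': [-0.04, 0.0, 0.03], 'grasp_force': 0.0, 'finger_gap': 93.68}
top 48.51102742539789 325.71780131122125 242.84626785454722 [ 383.7840791     2.40584581 1132.39941863]
side 45.995857875087765 326.7095348910382 242.50322180699777 [  22.97312864 -794.73695538  803.07520606]
```

View pics/top0.png

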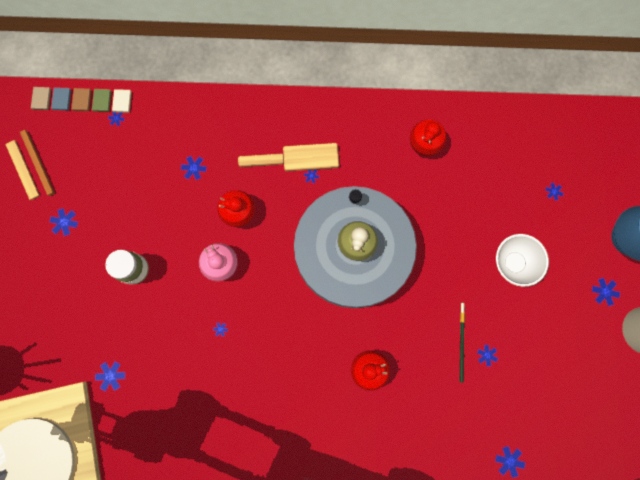

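View pics/side0.png

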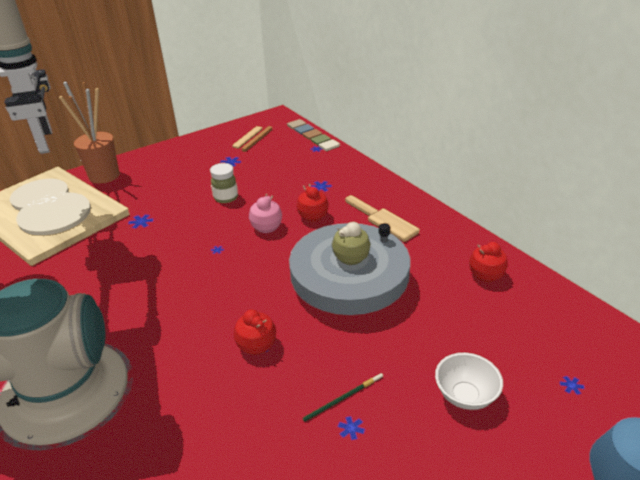

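The top view shows the wheel centre near (355,246), its knob near (355,196) on the far side, and the pot at (358,240). The side view has the knob at (385,231).

Run:
```python
from h import *
from scipy.optimize import least_squares
for n,(ku,kv) in (("top",(355,196)),("side",(385,231))):
    c=dict(np.load(n+"0.npz"));W=world(c);g=c["color"].astype(int)
    m=np.zeros((480,640),bool);m[kv-14:kv+14,ku-14:ku+14]=1
    k=m&(g.max(2)<60)&(W[...,2]>80);p=W[k];print(n,"knob",len(p),p.mean(0),p.min(0),p.max(0))
    t=p[p[:,2]>p[:,2].max()-5];print(" topface",len(t),t.mean(0),(t.min(0)+t.max(0))/2)
    d=(abs(W[...,2]-68)<4)&(g[...,0]-g[...,2]>-5)&(g[...,0]>70)&(np.hypot(*(W[...,:2]-[370,-50]).transpose(2,0,1))<170)
    q=W[d];hull=cv2.convexHull(q[:,:2].astype(np.float32))[:,0]
    r=least_squares(lambda x:np.hypot(hull[:,0]-x[0],hull[:,1]-x[1])-x[2],[*q[:,:2].mean(0),125],loss="soft_l1")
    print(" wheel",len(q),r.x,"z",np.median(q[:,2]))
    a=W[(W[...,2]>80)&(np.hypot(*(W[...,:2]-r.x[:2]).transpose(2,0,1))<60)];print(" pot",a.min(0),a.max(0))
```

```text
top knob 122 [666.46704145 -71.01246793 104.91658922] [656.53525306 -83.70971256  86.57035958] [680.31208197 -60.10426239 112.53678803]
 topface 41 [667.14478542 -71.00999192 109.03882465] [669.02774888 -71.06253235 110.09038521]
 wheel 2962 [506.79690414 -63.64024577  71.56322754] z 67.97365305722352
 pot [ 537.85436393 -103.23806991   99.76602652] [566.39741994 -40.49254326 151.66895701]
side knob 121 [654.00056604 -90.79789481 111.25221497] [  22.97312864 -794.73695538   80.28935727] [676.78090079 -64.22489635 803.07520606]
 topface 2 [  22.97312864 -794.73695538  803.07520606] [  22.97312864 -794.73695538  803.07520606]
 wheel 2029 [488.05257197 -76.69271091  61.27816241] z 67.68137878690945
 pot [537.25981515 -99.82418897  80.22972911] [547.79842606 -59.67485097 127.89823567]
```

Run:
```python
from h import *
from scipy.optimize import least_squares
for n in ("top","side"):
    c=dict(np.load(n+"0.npz"));W=world(c);g=c["color"].astype(int);ok=c["z_map"]>0
    R=np.hypot(W[...,0]-572,W[...,1]+70)
    d=ok&(abs(W[...,2]-68)<4)&(R<150);q=W[d]
    hull=cv2.convexHull(q[:,:2].astype(np.float32))[:,0]
    r=least_squares(lambda x:np.hypot(hull[:,0]-x[0],hull[:,1]-x[1])-x[2],[572,-70,125],loss="soft_l1");print(n,"wheel",r.x,np.median(q[:,2]))
    k=ok&(W[...,2]>84)&(W[...,2]<118)&(np.hypot(W[...,0]-667,W[...,1]+71)<22)
    p=W[k];print(" knob",len(p),p[:,:2].mean(0),(p.min(0)+p.max(0))/2,p[:,2].max())
    fit=least_squares(lambda x:np.hypot(p[:,0]-x[0],p[:,1]-x[1])[p[:,2]<102]-12.5,[667,-71],loss="soft_l1");print(" cyl",fit.x)
    t=p[(p[:,2]>104)];print(" top",len(t),np.median(t,0), (t.min(0)+t.max(0))/2)
    a=W[ok&(W[...,2]>80)&(R<70)];print(" pot",a.min(0),a.max(0))
    print(" obst>90 near",np.unique(np.round(W[ok&(W[...,2]>60)&(R>128)&(R<260)]/30),axis=0)[:12]*30)
```

```text
top wheel [574.90143536 -73.52406988 124.03265931] 67.9720266433203
 knob 150 [667.8669883  -70.22700031] [669.44598079 -71.02231081  99.55357381] 112.53678803399507
 cyl [670.06712444 -70.80309258]
 top 103 [668.39884374 -70.38827078 106.99952732] [669.00933384 -70.33207588 108.31418217]
 pot [ 537.85436393 -115.19313103   99.76602652] [614.81881423 -37.73261498 156.83838929]
 obst>90 near [[ 300. -120.   90.]
 [ 300.  -90.   60.]
 [ 300.  -90.   90.]
 [ 330. -150.   60.]
 [ 330. -150.   90.]
 [ 330. -120.   60.]
 [ 330. -120.   90.]
 [ 330.  -90.   60.]
 [ 330.  -90.   90.]
 [ 360. -120.   60.]
 [ 360.  -90.   60.]
 [ 510.  180.   60.]]
side wheel [573.9998717  -76.81158612 124.65877408] 67.81401512853992
 knob 153 [665.92871092 -77.38204889] [668.80864421 -74.34238823  97.54373062] 109.8307628719998
 cyl [670.05714667 -72.59122091]
 top 69 [667.32314753 -74.72592569 106.39631383] [668.45559403 -74.0162771  106.950848  ]
 pot [ 537.25981515 -119.60880112   80.0241536 ] [609.81513629 -44.79418003 155.79844077]
 obst>90 near [[ 300.  -90.   60.]
 [ 300.  -90.   90.]
 [ 330. -150.   60.]
 [ 330. -150.   90.]
 [ 330. -120.   60.]
 [ 330. -120.   90.]
 [ 330.  -90.   60.]
 [ 330.  -90.   90.]
 [ 360. -120.   60.]
 [ 360.  -90.   60.]
 [ 480. -180.   60.]
 [ 480. -150.   60.]]
```

Call:
step_arm:
  dp:
    - [26.3,-32.7,0]
    - [26.3,-32.7,0]
    - [26.3,-32.7,0]
    - [26.3,-32.7,0]
    - [26.3,-32.7,0]
    - [26.3,-32.7,0]
    - [26.3,-32.7,0]
    - [26.3,-32.7,0]
    - [26.3,-32.7,0]
    - [26.3,-32.7,0]
    - [26.3,-32.7,0]
    - [26.3,-32.7,0]
    - [26.3,-32.7,0]
    - [26.3,-32.7,0]
    - [26.3,-32.7,0]
    - [26.3,-32.7,0]
    - [26.3,-32.7,0]
    - [26.3,-32.7,0]
    - [26.3,-32.7,0]
    - [0,0,0]
  angular:
    - [0,0,-0.148]
    - [0,0,-0.148]
    - [0,0,-0.148]
    - [0,0,-0.148]
    - [0,0,-0.148]
    - [0,0,-0.148]
    - [0,0,-0.148]
    - [0,0,-0.148]
    - [0,0,-0.148]
    - [0,0,-0.148]
    - [0,0,-0.148]
    - [0,0,-0.148]
    - [0,0,-0.148]
    - [0,0,-0.148]
    - [0,0,-0.148]
    - [0,0,-0.148]
    - [0,0,-0.148]
    - [0,0,-0.148]
    - [0,0,-0.148]
    - [0,0,0]
  grip: [100,100,100,100,100,100,100,100,100,100,100,100,100,100,100,100,100,100,100,100]

```text
time_s: 2.1
tool_pos: [672.7, -77.0, 203.6]
tcp_rot: [[1.0, 0.023, 0.0], [0.023, -1.0, -0.002], [0.0, 0.002, -1.0]]
ft_force: [-0.4, -0.3, -0.0]
finger_gap: 93.9
grasp_force: 0.0
```

Call:
step_arm:
  dp:
    - [0,0,-30]
    - [0,0,-30]
    - [0,0,-20]
    - [0,0,0]
    - [0,0,0]
  angular:
    - [0,0,0]
    - [0,0,0]
    - [0,0,0]
    - [0,0,0]
    - [0,0,0]
  grip: [100,100,100,100,100]

```text
time_s: 2.6
tool_pos: [669.8, -71.6, 125.5]
tcp_rot: [[1.0, 0.03, -0.001], [0.03, -1.0, 0.0], [-0.001, -0.0, -1.0]]
ft_force: [-0.3, 0.4, 0.2]
finger_gap: 94.3
grasp_force: 0.0
```

Run:
```python
from h import *
ims=[]
for n in("top","side"):
    c=vision.camera(n);np.savez(f"{n}1.npz",**c);g=c["color"]
    u,v=(355,205) if n=="top" else (375,230)
    ims.append(cv2.resize(g[v-60:v+60,u-65:u+65],(390,360)))
cv2.imwrite("pics/c1.png",np.hstack(ims));print(sensors.read_state()["tool_pos"])
```

```text
[670.95460327 -71.95528103 127.09652452]
```

View pics/c1.png

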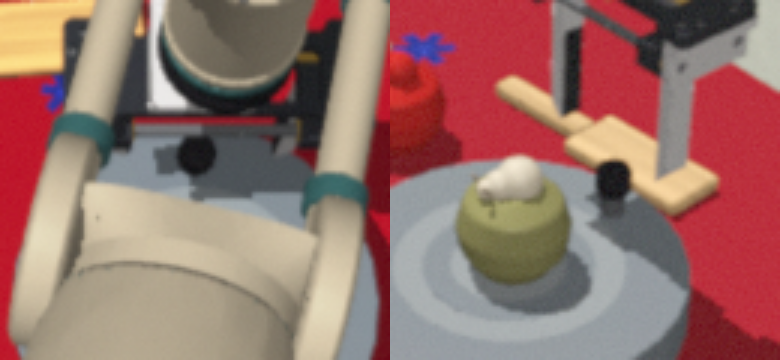

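The fingers straddle the knob (crop: knob about (612,180) in the side view, fingers at (567,110) and (673,178)). Next I lower and close gently.

Call:
step_arm:
  dp:
    - [0,0,-20]
    - [0,0,-17]
    - [0,0,-8]
    - [0,0,-2]
    - [0,0,0]
    - [0,0,0]
    - [0,0,0]
    - [0,0,0]
  angular:
    - [0,0,0]
    - [0,0,0]
    - [0,0,0]
    - [0,0,0]
    - [0,0,0]
    - [0,0,0]
    - [0,0,0]
    - [0,0,0]
  grip: [100,100,100,60,45,36,34,34]
  squeeze: 4

```text
time_s: 3.5
tool_pos: [670.5, -72.2, 79.2]
tcp_rot: [[1.0, 0.029, 0.001], [0.029, -1.0, -0.0], [0.001, 0.0, -1.0]]
ft_force: [-0.4, -0.2, 0.3]
finger_gap: 57.4
grasp_force: 0.0
```

Call:
step_arm:
  dp:
    - [0,0,0]
    - [0,0,0]
    - [0,0,0]
    - [0,0,0]
    - [0,0,0]
    - [0,0,0]
  angular:
    - [0,0,0]
    - [0,0,0]
    - [0,0,0]
    - [0,0,0]
    - [0,0,0]
    - [0,0,0]
  grip: [31,29,27,25,22,22]
  squeeze: 4

```text
time_s: 4.1
tool_pos: [670.1, -71.9, 78.5]
tcp_rot: [[1.0, 0.029, -0.0], [0.029, -1.0, 0.0], [0.0, -0.0, -1.0]]
ft_force: [-0.6, 0.4, -0.0]
finger_gap: 24.6
grasp_force: 4.0
```

Call:
step_arm:
  dp:
    - [0,0,0]
    - [0,0,0]
    - [0,0,0]
  angular:
    - [0,0,0]
    - [0,0,0]
    - [0,0,0]
  grip: [20,15,10]
  squeeze: 22

```text
time_s: 4.4
tool_pos: [670.1, -72.0, 78.5]
tcp_rot: [[1.0, 0.029, -0.0], [0.029, -1.0, 0.0], [-0.0, -0.0, -1.0]]
ft_force: [-0.2, 1.5, -0.0]
finger_gap: 24.5
grasp_force: 22.0
```

Call:
step_arm:
  dp:
    - [0,0,2]
    - [0,0,2]
    - [0,0,2]
    - [0,0,2]
    - [0,0,2]
    - [0,0,1]
    - [0,0,0]
    - [0,0,0]
  angular:
    - [0,0,0]
    - [0,0,0]
    - [0,0,0]
    - [0,0,0]
    - [0,0,0]
    - [0,0,0]
    - [0,0,0]
    - [0,0,0]
  grip: [10,10,10,10,10,10,10,10]

```text
time_s: 5.2
tool_pos: [670.0, -72.0, 89.3]
tcp_rot: [[1.0, 0.029, -0.0], [0.029, -1.0, 0.0], [-0.0, -0.0, -1.0]]
ft_force: [2.6, 1.3, -7.6]
finger_gap: 24.7
grasp_force: 22.0
```

```bash
cat >> h.py <<'E'
def knob(n="side",z0=0):
    "dark knob points near radius 95 ring seen by the side camera"
    c=vision.camera(n);W=world(c);g=c["color"]
    T=np.array(sensors.read_state()["tool_pos"])
    m=(c["z_map"]>0)&(g.max(2)<70)&(np.hypot(W[...,0]-T[0],W[...,1]-T[1])<18)&(W[...,2]>78)&(W[...,2]<130)
    p=W[m]; v,u=np.nonzero(m)
    r=np.array([v.mean(),u.mean(),len(p),p[:,2].mean(),p[:,2].max(),np.percentile(p[:,2],90),np.percentile(p[:,2],10)]) if len(p) else None
    return r,c
E
python3 - <<'E'
from h import *
r,c=knob();print(np.round(r,1));s=sensors.read_state();print(s["tool_pos"],s["ft_force"],s["grasp_force"])
g=c["color"];cv2.imwrite("pics/c2.png",cv2.resize(g[170:290,310:440],(780,600)[:1]+(600,)))
E
```

```text
[224.6 381.6 114.  111.1 128.  122.  100.2]
[669.97138758 -71.95590082  89.28284578] [ 3.07519464  0.39433097 -8.17398815] 21.998698711395264
```

View pics/c2.png

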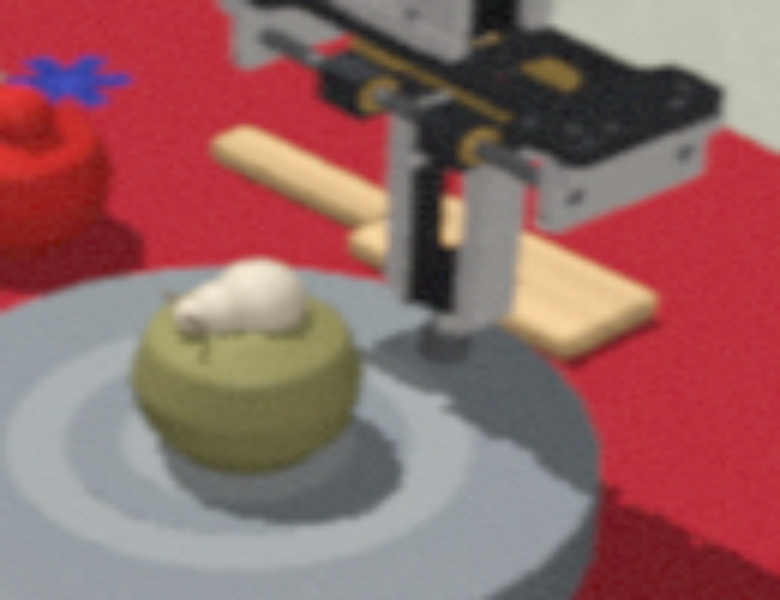

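Run:
```python
import numpy as np
a=0.031+0.03*np.arange(39); P=95.2*np.c_[np.cos(a),np.sin(a)]
print([[*map(float,np.round(d,2)),0] for d in np.diff(P,axis=0)])
```

```text
[[-0.13, 2.85, 0], [-0.22, 2.85, 0], [-0.3, 2.84, 0], [-0.39, 2.83, 0], [-0.47, 2.82, 0], [-0.56, 2.8, 0], [-0.64, 2.78, 0], [-0.72, 2.76, 0], [-0.81, 2.74, 0], [-0.89, 2.71, 0], [-0.97, 2.69, 0], [-1.05, 2.66, 0], [-1.13, 2.62, 0], [-1.21, 2.59, 0], [-1.28, 2.55, 0], [-1.36, 2.51, 0], [-1.43, 2.47, 0], [-1.51, 2.43, 0], [-1.58, 2.38, 0], [-1.65, 2.33, 0], [-1.72, 2.28, 0], [-1.79, 2.23, 0], [-1.85, 2.17, 0], [-1.92, 2.12, 0], [-1.98, 2.06, 0], [-2.04, 2.0, 0], [-2.1, 1.94, 0], [-2.16, 1.87, 0], [-2.21, 1.81, 0], [-2.27, 1.74, 0], [-2.32, 1.67, 0], [-2.37, 1.6, 0], [-2.41, 1.53, 0], [-2.46, 1.46, 0], [-2.5, 1.38, 0], [-2.54, 1.31, 0], [-2.58, 1.23, 0], [-2.61, 1.15, 0]]
```

Call:
step_arm:
  dp:
    - [-0.13,2.85,0]
    - [-0.22,2.85,0]
    - [-0.3,2.84,0]
    - [-0.39,2.83,0]
    - [-0.47,2.82,0]
    - [-0.56,2.8,0]
    - [-0.64,2.78,0]
    - [-0.72,2.76,0]
    - [-0.81,2.74,0]
    - [-0.89,2.71,0]
    - [0,0,0]
    - [0,0,0]
  angular:
    - [0,0,0.03]
    - [0,0,0.03]
    - [0,0,0.03]
    - [0,0,0.03]
    - [0,0,0.03]
    - [0,0,0.03]
    - [0,0,0.03]
    - [0,0,0.03]
    - [0,0,0.03]
    - [0,0,0.03]
    - [0,0,0]
    - [0,0,0]
  grip: [10,10,10,10,10,10,10,10,10,10,10,10]

```text
time_s: 6.45
tool_pos: [664.8, -43.4, 89.4]
tcp_rot: [[0.946, 0.323, -0.0], [0.323, -0.946, 0.001], [0.0, -0.001, -1.0]]
ft_force: [2.2, 1.3, -8.1]
finger_gap: 24.8
grasp_force: 22.0
```

Call:
step_arm:
  dp:
    - [-0.97,2.69,0]
    - [-1.05,2.66,0]
    - [-1.13,2.62,0]
    - [-1.21,2.59,0]
    - [-1.28,2.55,0]
    - [-1.36,2.51,0]
    - [-1.43,2.47,0]
    - [-1.51,2.43,0]
    - [-1.58,2.38,0]
    - [0,0,0]
    - [0,0,0]
  angular:
    - [0,0,0.03]
    - [0,0,0.03]
    - [0,0,0.03]
    - [0,0,0.03]
    - [0,0,0.03]
    - [0,0,0.03]
    - [0,0,0.03]
    - [0,0,0.03]
    - [0,0,0.03]
    - [0,0,0]
    - [0,0,0]
  grip: [10,10,10,10,10,10,10,10,10,10,10]

```text
time_s: 7.55
tool_pos: [653.1, -20.5, 89.4]
tcp_rot: [[0.826, 0.564, -0.0], [0.564, -0.826, 0.001], [0.0, -0.001, -1.0]]
ft_force: [3.0, 3.3, -9.4]
finger_gap: 24.3
grasp_force: 22.0
```

Run:
```python
from h import *
ims=[]
for n in("top","side"):
    c=vision.camera(n);g=c["color"]
    u,v=(345,210) if n=="top" else (370,230)
    ims.append(cv2.resize(g[v-50:v+50,u-50:u+50],(400,400)))
cv2.imwrite("pics/c3.png",np.hstack(ims))
```

```text
(no output)
```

View pics/c3.png

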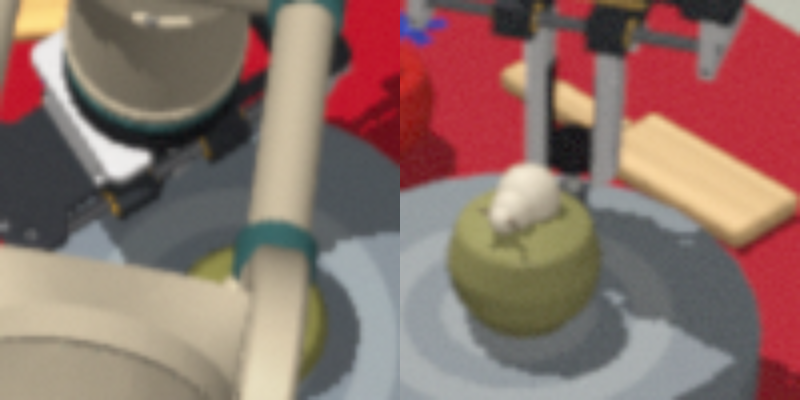

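Side crop: the knob sits between the fingers at about (572,148), still raised, and the pot is undisturbed. I'll lower it onto the plate.

Call:
step_arm:
  dp:
    - [0,0,-0.5]
    - [0,0,-0.5]
    - [0,0,-0.5]
    - [0,0,-0.5]
    - [0,0,-0.3]
    - [0,0,0]
    - [0,0,0]
  angular:
    - [0,0,0]
    - [0,0,0]
    - [0,0,0]
    - [0,0,0]
    - [0,0,0]
    - [0,0,0]
    - [0,0,0]
  grip: [10,10,10,10,10,10,10]

```text
time_s: 8.35
tool_pos: [653.5, -21.1, 87.2]
tcp_rot: [[0.826, 0.564, 0.0], [0.564, -0.826, 0.0], [0.0, -0.0, -1.0]]
ft_force: [3.2, 3.5, -6.9]
finger_gap: 24.4
grasp_force: 22.0
```

Call:
step_arm:
  dp:
    - [0,0,0]
    - [0,0,-0.2]
    - [0,0,-0.2]
    - [0,0,-0.2]
  angular:
    - [0,0,0]
    - [0,0,0]
    - [0,0,0]
    - [0,0,0]
  grip: [10,10,10,10]
  squeeze: 8

```text
time_s: 8.75
tool_pos: [653.6, -21.6, 86.7]
tcp_rot: [[0.826, 0.564, 0.0], [0.564, -0.826, -0.001], [-0.0, 0.001, -1.0]]
ft_force: [3.5, 1.9, -8.2]
finger_gap: 24.7
grasp_force: 8.0
```

Call:
step_arm:
  dp:
    - [0,0,-0.3]
    - [0,0,-0.3]
    - [0,0,0]
    - [0,0,0]
  angular:
    - [0,0,0]
    - [0,0,0]
    - [0,0,0]
    - [0,0,0]
  grip: [10,10,10,10]

```text
time_s: 9.15
tool_pos: [653.6, -21.6, 86.4]
tcp_rot: [[0.826, 0.564, 0.001], [0.564, -0.826, -0.001], [0.0, 0.001, -1.0]]
ft_force: [2.2, 0.8, -5.5]
finger_gap: 24.8
grasp_force: 8.0
```

Call:
step_arm:
  dp:
    - [0,0,0]
    - [0,0,0]
    - [0,0,0]
    - [0,0,0]
  angular:
    - [0,0,0]
    - [0,0,0]
    - [0,0,0]
    - [0,0,0]
  grip: [10,10,10,10]
  squeeze: 3

```text
time_s: 9.55
tool_pos: [653.5, -21.5, 86.4]
tcp_rot: [[0.826, 0.564, 0.0], [0.564, -0.826, -0.001], [-0.0, 0.001, -1.0]]
ft_force: [1.8, -0.8, -2.7]
finger_gap: 25.0
grasp_force: 3.0
```

Call:
step_arm:
  dp:
    - [-0.82,1.17,0]
    - [-0.83,1.16,0]
    - [0,0,0]
  angular:
    - [0,0,0.015]
    - [0,0,0.015]
    - [0,0,0]
  grip: [10,10,10]

```text
time_s: 9.85
tool_pos: [652.1, -19.5, 86.3]
tcp_rot: [[0.808, 0.589, 0.001], [0.589, -0.808, -0.001], [-0.0, 0.002, -1.0]]
ft_force: [1.8, -2.1, -2.1]
finger_gap: 24.7
grasp_force: 3.0
```

```bash
cat > k.py <<'E'
from h import *
import sys
T=sensors.read_state();c=vision.camera("side");p=np.array(c["R"])@np.array([T["tool_pos"][0],T["tool_pos"][1],100])+np.array(c["t"])
f=240/np.tan(np.radians(c["fov_y"])/2);u,v=int(p[0]/p[2]*f+c["cx"]),int(p[1]/p[2]*f+c["cy"])
g=c["color"];cv2.imwrite(sys.argv[1],cv2.resize(g[v-25:v+25,u-25:u+25],(400,400),interpolation=cv2.INTER_CUBIC))
# darkness of the narrow column between the fingers, by row
print(u,v,g[v-16:v+16,u-3:u+4].mean((1,2)).astype(int));print(np.round(T["ft_force"],1),np.round(T["finger_gap"],1))
E
python3 k.py pics/k1.png
```

```text
361 219 [190 189 184 176 162 145 125 106  87  50  27  28  27  27  30  26  28  27
  29  27  40  64 100 117 115 109 118 124 121 115 114 116]
[ 1.8 -2.1 -2.1] 24.7
```

View pics/k1.png

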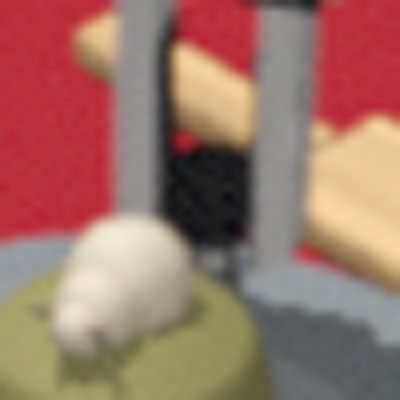

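The crop shows the black knob between the fingers at rows about 150–240 (image v 212–223), raised and riding the plate. From here I creep and check its height each time.

```bash
cat >> k.py <<'E'
x=T["tcp_rot"][0][0],T["tcp_rot"][1][0];a=np.arctan2(x[1],x[0])
print("wheel~",round(a-.031,3),"Ft",round(float(np.dot(T["ft_force"][:2],[-np.sin(a),np.cos(a)])),1),"Fr",round(float(np.dot(T["ft_force"][:2],x)),1))
E
python3 - <<'E'
import numpy as np
a=0.631+0.025*np.arange(23); P=95.2*np.c_[np.cos(a),np.sin(a)]
for i,d in enumerate(np.diff(P,axis=0)/2): print(round(a[i]-.031,3),np.round(d,2))
E
```

```text
0.6 [-0.71  0.95]
0.625 [-0.74  0.93]
0.65 [-0.76  0.92]
0.675 [-0.78  0.9 ]
0.7 [-0.81  0.88]
0.725 [-0.83  0.86]
0.75 [-0.85  0.83]
0.775 [-0.87  0.81]
0.8 [-0.89  0.79]
0.825 [-0.91  0.77]
0.85 [-0.93  0.75]
0.875 [-0.95  0.72]
0.9 [-0.96  0.7 ]
0.925 [-0.98  0.67]
0.95 [-1.    0.65]
0.975 [-1.01  0.62]
1.0 [-1.03  0.6 ]
1.025 [-1.04  0.57]
1.05 [-1.06  0.55]
1.075 [-1.07  0.52]
1.1 [-1.08  0.49]
1.125 [-1.09  0.47]
```

Call:
step_arm:
  dp:
    - [-0.71,0.95,0]
    - [-0.71,0.95,0]
    - [0,0,0]
  angular:
    - [0,0,0.0125]
    - [0,0,0.0125]
    - [0,0,0]
  grip: [10,10,10]

```text
time_s: 10.2
tool_pos: [650.2, -16.8, 86.1]
tcp_rot: [[0.793, 0.609, -0.0], [0.609, -0.793, 0.0], [-0.0, -0.0, -1.0]]
ft_force: [1.6, -2.6, -2.1]
finger_gap: 24.7
grasp_force: 3.0
```

```bash
python3 k.py pics/k2.png
```

```text
360 218 [190 192 188 182 169 153 134 115  99  79  48  28  27  28  26  30  30  27
  28  31  39  59  87 118 128 120 121 127 131 125 120 114]
[ 1.6 -2.6 -2.1] 24.7
wheel~ 0.623 Ft -3.0 Fr -0.3
```

Call:
step_arm:
  dp:
    - [-0.74,0.93,0]
    - [-0.74,0.93,0]
    - [0,0,0]
  angular:
    - [0,0,0.0125]
    - [0,0,0.0125]
    - [0,0,0]
  grip: [10,10,10]

```text
time_s: 10.55
tool_pos: [648.7, -14.9, 86.1]
tcp_rot: [[0.778, 0.628, -0.0], [0.628, -0.778, 0.0], [0.0, -0.0, -1.0]]
ft_force: [2.4, -3.6, -0.7]
finger_gap: 25.1
grasp_force: 3.0
```

```bash
python3 k.py pics/k3.png
```

```text
358 218 [187 183 176 163 148 128 108  99  89  70  43  24  28  29  31  25  28  26
  28  51  83 106 131 153 154 146 145 144 140 132 125 120]
[ 2.4 -3.6 -0.7] 25.1
wheel~ 0.648 Ft -4.3 Fr -0.3
```

Call:
step_arm:
  dp:
    - [-0.76,0.92,0]
    - [-0.76,0.92,0]
    - [0,0,0]
  angular:
    - [0,0,0.0125]
    - [0,0,0.0125]
    - [0,0,0]
  grip: [10,10,10]

```text
time_s: 10.9
tool_pos: [647.2, -13.0, 86.1]
tcp_rot: [[0.762, 0.647, -0.0], [0.647, -0.762, 0.0], [0.0, -0.0, -1.0]]
ft_force: [1.6, -2.4, 1.1]
finger_gap: 25.0
grasp_force: 3.0
```

```bash
python3 k.py pics/k4.png
```

```text
357 218 [190 183 171 157 139 119 104  97  88  67  42  29  29  28  27  26  27  24
  37  72 110 132 154 169 163 156 154 150 145 136 129 120]
[ 1.6 -2.4  1.1] 25.0
wheel~ 0.673 Ft -2.9 Fr -0.4
```

Call:
step_arm:
  dp:
    - [-0.78,0.9,0]
    - [-0.78,0.9,0]
    - [0,0,0]
  angular:
    - [0,0,0.0125]
    - [0,0,0.0125]
    - [0,0,0]
  grip: [10,10,10]

```text
time_s: 11.25
tool_pos: [645.8, -11.4, 86.1]
tcp_rot: [[0.746, 0.666, 0.0], [0.666, -0.746, 0.0], [0.0, 0.0, -1.0]]
ft_force: [2.7, -3.5, -1.3]
finger_gap: 25.0
grasp_force: 3.0
```

```bash
python3 k.py pics/k5.png
```

```text
356 218 [186 175 161 147 129 111  99  95  87  64  42  29  29  29  27  31  26  25
  48  92 135 159 174 178 176 169 163 157 151 144 135 126]
[ 2.7 -3.5 -1.3] 25.0
wheel~ 0.698 Ft -4.4 Fr -0.3
```

Call:
step_arm:
  dp:
    - [-0.81,0.88,0]
    - [-0.81,0.88,0]
    - [0,0,0]
  angular:
    - [0,0,0.0125]
    - [0,0,0.0125]
    - [0,0,0]
  grip: [10,10,10]

```text
time_s: 11.6
tool_pos: [644.1, -9.4, 86.0]
tcp_rot: [[0.729, 0.685, -0.0], [0.685, -0.729, 0.0], [0.0, -0.0, -1.0]]
ft_force: [2.1, -3.0, -0.3]
finger_gap: 24.7
grasp_force: 3.0
```

```bash
python3 k.py pics/k6.png
```

```text
355 218 [182 167 153 136 118 104  95  94  89  66  38  25  26  28  27  29  26  28
  66 118 160 183 191 190 186 181 174 165 159 151 144 134]
[ 2.1 -3.  -0.3] 24.7
wheel~ 0.723 Ft -3.7 Fr -0.6
```

Call:
step_arm:
  dp:
    - [-0.83,0.86,0]
    - [-0.83,0.86,0]
    - [0,0,0]
  angular:
    - [0,0,0.0125]
    - [0,0,0.0125]
    - [0,0,0]
  grip: [10,10,10]

```text
time_s: 11.95
tool_pos: [642.3, -7.6, 86.0]
tcp_rot: [[0.712, 0.703, -0.0], [0.703, -0.712, 0.001], [0.0, -0.001, -1.0]]
ft_force: [2.2, -2.5, 0.4]
finger_gap: 25.0
grasp_force: 3.0
```

```bash
python3 k.py pics/k7.png
```

```text
354 218 [177 161 142 125 107 100  93  93  89  66  35  27  28  27  31  25  28  27
  79 145 187 201 203 200 195 188 181 174 167 159 152 141]
[ 2.2 -2.5  0.4] 25.0
wheel~ 0.748 Ft -3.3 Fr -0.2
```

Call:
step_arm:
  dp:
    - [-0.85,0.83,0]
    - [-0.85,0.83,0]
    - [0,0,0]
  angular:
    - [0,0,0.0125]
    - [0,0,0.0125]
    - [0,0,0]
  grip: [10,10,10]

```text
time_s: 12.3
tool_pos: [640.9, -6.3, 86.1]
tcp_rot: [[0.694, 0.72, 0.0], [0.72, -0.694, -0.0], [0.0, 0.0, -1.0]]
ft_force: [2.6, -2.8, -0.1]
finger_gap: 24.9
grasp_force: 3.0
```

```bash
python3 k.py pics/k8.png
```

```text
353 218 [169 151 130 111 100  96  94  96  91  62  36  29  26  27  26  30  24  29
  95 169 206 213 211 207 201 195 188 182 176 168 159 148]
[ 2.6 -2.8 -0.1] 24.9
wheel~ 0.773 Ft -3.8 Fr -0.2
```

Call:
step_arm:
  dp:
    - [-0.87,0.81,0]
    - [-0.87,0.81,0]
    - [0,0,0]
  angular:
    - [0,0,0.0125]
    - [0,0,0.0125]
    - [0,0,0]
  grip: [10,10,10]

```text
time_s: 12.65
tool_pos: [638.9, -4.5, 86.0]
tcp_rot: [[0.676, 0.737, -0.0], [0.737, -0.676, 0.0], [0.0, -0.0, -1.0]]
ft_force: [2.6, -2.2, 0.1]
finger_gap: 24.8
grasp_force: 3.0
```

```bash
python3 k.py pics/k9.png
```

```text
352 218 [161 141 120 105  96  95  96  97  89  64  33  27  30  29  28  27  25  29
 104 182 213 219 216 211 204 200 197 191 185 176 168 159]
[ 2.6 -2.2  0.1] 24.8
wheel~ 0.798 Ft -3.4 Fr 0.1
```

Call:
step_arm:
  dp:
    - [-0.89,0.79,0]
    - [-0.89,0.79,0]
    - [0,0,0]
  angular:
    - [0,0,0.0125]
    - [0,0,0.0125]
    - [0,0,0]
  grip: [10,10,10]

```text
time_s: 13.0
tool_pos: [637.0, -2.5, 86.0]
tcp_rot: [[0.657, 0.754, -0.0], [0.754, -0.657, 0.001], [0.0, -0.001, -1.0]]
ft_force: [2.5, -1.9, -0.3]
finger_gap: 24.8
grasp_force: 3.0
```

```bash
python3 k.py pics/k10.png
```

```text
351 218 [151 129 110  99  94  96  98  97  88  61  32  24  26  30  29  26  27  30
 116 193 220 222 219 213 208 204 203 201 194 187 177 171]
[ 2.5 -1.9 -0.3] 24.8
wheel~ 0.823 Ft -3.1 Fr 0.3
```

Call:
step_arm:
  dp:
    - [-0.91,0.77,0]
    - [-0.91,0.77,0]
    - [0,0,0]
  angular:
    - [0,0,0.0125]
    - [0,0,0.0125]
    - [0,0,0]
  grip: [10,10,10]

```text
time_s: 13.35
tool_pos: [635.1, -1.0, 86.0]
tcp_rot: [[0.638, 0.77, -0.0], [0.77, -0.638, 0.001], [0.0, -0.001, -1.0]]
ft_force: [1.8, -0.1, 0.5]
finger_gap: 24.8
grasp_force: 3.0
```

```bash
python3 k.py pics/k11.png
```

```text
350 218 [140 118 104  96  92  94  98  98  87  59  32  26  28  26  29  26  27  33
 112 193 219 223 221 215 209 208 210 210 204 196 189 184]
[ 1.8 -0.1  0.5] 24.8
wheel~ 0.848 Ft -1.4 Fr 1.1
```

Call:
step_arm:
  dp:
    - [-0.47,0.37,0]
    - [-0.47,0.37,0]
    - [0,0,0]
  angular:
    - [0,0,0.006]
    - [0,0,0.006]
    - [0,0,0]
  grip: [10,10,10]

```text
time_s: 13.7
tool_pos: [634.3, -0.4, 86.0]
tcp_rot: [[0.629, 0.778, -0.0], [0.778, -0.629, 0.001], [0.0, -0.001, -1.0]]
ft_force: [0.9, -1.7, 1.4]
finger_gap: 25.2
grasp_force: 3.0
```

```bash
python3 k.py pics/k12.png
```

```text
349 218 [128 111 100  96  93  96  98  96  85  58  32  29  29  29  28  27  26  33
 104 179 212 222 222 216 211 209 214 216 210 202 197 195]
[ 0.9 -1.7  1.4] 25.2
wheel~ 0.86 Ft -1.7 Fr -0.8
```

View pics/k12.png

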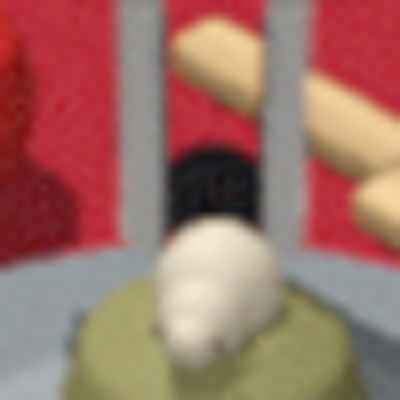

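The knob's top is still at crop row ~148, so it hasn't dropped; the snail only hides its lower part. I'll keep creeping.

Call:
step_arm:
  dp:
    - [-0.47,0.36,0]
    - [-0.47,0.36,0]
    - [0,0,0]
  angular:
    - [0,0,0.0065]
    - [0,0,0.0065]
    - [0,0,0]
  grip: [10,10,10]

```text
time_s: 14.05
tool_pos: [633.6, 0.1, 86.0]
tcp_rot: [[0.618, 0.786, 0.0], [0.786, -0.618, 0.0], [0.0, -0.0, -1.0]]
ft_force: [2.1, -0.0, 0.3]
finger_gap: 24.7
grasp_force: 3.0
```

```bash
python3 k.py pics/k13.png
```

```text
349 218 [128 112  99  94  92  97  97  97  87  60  34  26  24  28  27  25  26  29
 105 179 212 221 222 217 211 208 214 216 211 202 196 196]
[ 2.1 -0.   0.3] 24.7
wheel~ 0.873 Ft -1.6 Fr 1.2
```

Call:
step_arm:
  dp:
    - [-0.95,0.72,0]
    - [-0.95,0.72,0]
    - [0,0,0]
  angular:
    - [0,0,0.0125]
    - [0,0,0.0125]
    - [0,0,0]
  grip: [10,10,10]

```text
time_s: 14.4
tool_pos: [631.7, 1.4, 86.0]
tcp_rot: [[0.598, 0.801, 0.0], [0.801, -0.598, 0.0], [0.0, 0.0, -1.0]]
ft_force: [2.2, -0.4, 0.6]
finger_gap: 25.0
grasp_force: 3.0
```

```bash
python3 k.py pics/k14.png
```

```text
348 218 [120 105  96  93  93  96  98  96  88  64  34  30  31  28  27  27  27  34
  89 156 196 216 220 216 210 207 212 216 212 205 201 203]
[ 2.2 -0.4  0.6] 25.0
wheel~ 0.898 Ft -2.0 Fr 1.0
```

Call:
step_arm:
  dp:
    - [-0.96,0.7,0]
    - [-0.96,0.7,0]
    - [0,0,0]
  angular:
    - [0,0,0.0125]
    - [0,0,0.0125]
    - [0,0,0]
  grip: [10,10,10]

```text
time_s: 14.75
tool_pos: [629.7, 2.8, 86.0]
tcp_rot: [[0.578, 0.816, 0.0], [0.816, -0.578, 0.0], [0.0, 0.0, -1.0]]
ft_force: [2.3, 0.5, 0.4]
finger_gap: 24.9
grasp_force: 3.0
```

```bash
python3 k.py pics/k15.png
```

```text
346 218 [105  98  96  96  98  98  98  97  87  68  40  30  29  28  27  29  27  31
  61 113 154 186 204 204 201 197 201 204 201 196 194 193]
[2.3 0.5 0.4] 24.9
wheel~ 0.923 Ft -1.6 Fr 1.7
```

Call:
step_arm:
  dp:
    - [-0.98,0.67,0]
    - [-0.98,0.67,0]
    - [0,0,0]
  angular:
    - [0,0,0.0125]
    - [0,0,0.0125]
    - [0,0,0]
  grip: [10,10,10]

```text
time_s: 15.1
tool_pos: [627.6, 4.3, 86.0]
tcp_rot: [[0.558, 0.83, -0.0], [0.83, -0.558, 0.0], [0.0, -0.0, -1.0]]
ft_force: [2.5, -0.7, 0.1]
finger_gap: 24.7
grasp_force: 3.0
```

```bash
python3 k.py pics/k16.png
```

```text
345 218 [100  96  96  97  97  97  99  96  90  68  39  30  25  30  29  28  28  28
  46  87 133 171 189 189 187 190 191 192 189 185 184 183]
[ 2.5 -0.7  0.1] 24.7
wheel~ 0.948 Ft -2.5 Fr 0.9
```

Call:
step_arm:
  dp:
    - [-1.0,0.65,0]
    - [-1.0,0.65,0]
    - [0,0,0]
  angular:
    - [0,0,0.0125]
    - [0,0,0.0125]
    - [0,0,0]
  grip: [10,10,10]

```text
time_s: 15.45
tool_pos: [623.5, 6.3, 85.1]
tcp_rot: [[0.537, 0.844, -0.005], [0.844, -0.537, 0.002], [-0.001, -0.005, -1.0]]
ft_force: [0.0, 0.4, -5.7]
finger_gap: 24.5
grasp_force: 3.0
```

```bash
python3 k.py pics/k17.png
```

```text
343 218 [ 98  97  96  97  97  97  97  95  96  86  62  39  29  29  29  28  25  30
  28  47  78 109 140 154 159 166 167 163 167 165 162 161]
[ 0.   0.4 -5.7] 24.5
wheel~ 0.973 Ft 0.2 Fr 0.3
```

Something gave: fz is -5.7 and the knob is going down. I stop and let it settle.

Call:
step_arm:
  dp:
    - [0,0,0]
    - [0,0,0]
  angular:
    - [0,0,0]
    - [0,0,0]
  grip: [10,10]

```text
time_s: 15.7
tool_pos: [621.8, 6.3, 84.3]
tcp_rot: [[0.537, 0.844, -0.009], [0.844, -0.537, 0.002], [-0.003, -0.008, -1.0]]
ft_force: [-4.1, 2.4, -5.0]
finger_gap: 24.9
grasp_force: 3.0
```

```bash
python3 k.py pics/k18.png
```

```text
343 218 [ 97  96  97  98  98  97  96  97  96  97  97  88  65  44  32  28  28  27
  28  48  79 102 119 135 148 159 168 167 167 165 162 159]
[-4.1  2.4 -5. ] 24.9
wheel~ 0.973 Ft 4.8 Fr -0.2
```

Run:
```python
from h import *
s=sensors.read_state();print({k:np.round(v,3).tolist() for k,v in s.items()})
ims=[cv2.imread("pics/k18.png")]
c=vision.camera("side");g=c["color"];ims.append(cv2.resize(g[140:290,270:420],(400,400)))
cv2.imwrite("pics/c4.png",np.hstack(ims))
s=sensors.read_state();print(s["tool_pos"],s["ft_force"])
```

```text
{'time_s': 15.75, 'joint_pos': [-0.102, 0.435, 1.573, 0.001, 1.142, 0.465], 'dq': [-0.002, 0.001, -0.0, -0.0, -0.0, -0.001], 'effort': [-1.715, -50.378, -26.214, -0.625, -1.916, 0.013], 'tool_pos': [621.842, 6.254, 84.275], 'tcp_rot': [[0.537, 0.843, -0.009], [0.844, -0.537, 0.002], [-0.003, -0.008, -1.0]], 'ft_force': [-4.822, 2.623, -5.33], 'moment': [0.367, 0.996, 0.002], 'grasp_force': 3.001, 'finger_gap': 24.799}
[621.84968209   6.25857789  84.29197968] [-6.0599419   2.76064487 -4.4595912 ]
```

View pics/c4.png

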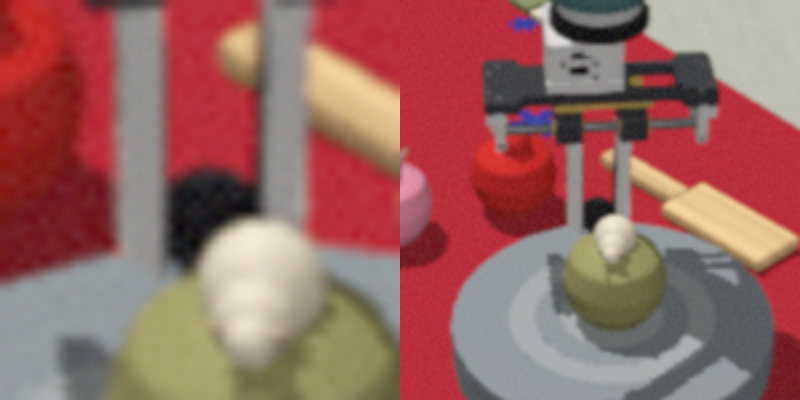

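The pin's round nose seems to be sliding down the hole's near edge: the knob is lower and is pulling the tool forward and down. I follow forward a little to relieve it.

Call:
step_arm:
  dp:
    - [-0.8,0.53,0]
    - [-0.8,0.53,0]
    - [0,0,0]
  angular:
    - [0,0,0.01]
    - [0,0,0.01]
    - [0,0,0]
  grip: [10,10,10]

```text
time_s: 16.1
tool_pos: [622.2, 6.8, 85.3]
tcp_rot: [[0.52, 0.854, -0.004], [0.854, -0.52, 0.001], [-0.002, -0.004, -1.0]]
ft_force: [-6.5, 2.7, -5.1]
finger_gap: 24.6
grasp_force: 3.0
```

```bash
python3 k.py pics/k19.png
```

```text
343 218 [ 96  97  95  98  97  97  97  97  97  98  96  88  66  44  32  28  27  28
  32  51  79 102 119 133 148 159 167 168 166 165 162 159]
[-6.5  2.7 -5.1] 24.6
wheel~ 0.993 Ft 7.0 Fr -1.1
```

The knob's top has gone down about 3 px, about 8 mm, so the pin looks to be in the hole and the tool is tugging on it. I release it.

Call:
step_arm:
  dp:
    - [0,0,0]
    - [0,0,0]
    - [0,0,0]
    - [0,0,0]
  angular:
    - [0,0,0]
    - [0,0,0]
    - [0,0,0]
    - [0,0,0]
  grip: [34,40,48,48]

```text
time_s: 16.55
tool_pos: [626.0, 5.9, 87.1]
tcp_rot: [[0.52, 0.854, 0.004], [0.854, -0.52, -0.001], [0.001, 0.004, -1.0]]
ft_force: [0.2, 0.1, -0.3]
finger_gap: 45.1
grasp_force: 0.0
```

```bash
python3 k.py pics/k20.png
```

```text
344 218 [100  97  96  96  98  97  98  96  96  97  97  89  67  45  32  26  26  28
  38  68 107 132 148 157 164 172 178 179 178 174 170 169]
[ 0.2  0.1 -0.3] 45.1
wheel~ 0.993 Ft -0.1 Fr 0.1
```

View pics/k20.png

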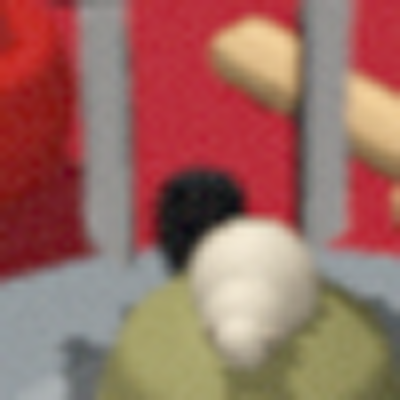

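The knob stands free between the open fingers at crop (200,210). I measure its height and the wheel angle from depth.

```bash
cat > m.py <<'E'
from h import *
C=np.array([574.5,-75])
def go(c,n):
    W=world(c);g=c["color"].astype(int);r=np.hypot(W[...,0]-C[0],W[...,1]-C[1])
    m=(c["z_map"]>0)&(g.max(2)<60)&(W[...,2]>86)&(W[...,2]<125)&(r>75)&(r<112)
    m=cv2.morphologyEx(m.astype(np.uint8),cv2.MORPH_OPEN,np.ones((2,2)))>0
    nl,l,st,ce=cv2.connectedComponentsWithStats(m.astype(np.uint8))
    for i in range(1,nl):
        if st[i,4]>25:
            p=W[l==i];print(n,st[i],np.round(p.mean(0),1),"z pct",np.round(np.percentile(p[:,2],[10,50,75,90,97]),1),"ang",round(np.arctan2(p[:,1].mean()-C[1],p[:,0].mean()-C[0]),3),"topv",np.nonzero(l==i)[0].min())
go(dict(np.load("side0.npz")),"start")
if __name__=="__main__": go(vision.camera("side"),"now"); print(np.round(sensors.read_state()["tool_pos"],1))
E
python3 m.py
```

```text
start [380 225  11  13 111] [656.4 -91.7 109.3] z pct [ 86.   99.9 105.9 107.8 108.8] ang -0.201 topv 225
now [340 216   9  11  65] [606.7 -14.8 114.3] z pct [ 93.6 104.  106.5 108.  144.5] ang 1.079 topv 216
[625.2   6.1  86.7]
```

Call:
step_arm:
  dp:
    - [0,0,0]
    - [0,0,0]
    - [0,0,10]
    - [0,0,20]
    - [0,0,30]
    - [0,0,30]
    - [0,0,30]
    - [0,40,10]
    - [0,40,0]
    - [0,40,0]
    - [0,40,0]
    - [0,40,0]
    - [0,30,0]
    - [0,0,0]
    - [0,0,0]
    - [0,0,0]
  angular:
    - [0,0,0]
    - [0,0,0]
    - [0,0,0]
    - [0,0,0]
    - [0,0,0]
    - [0,0,0]
    - [0,0,0]
    - [0,0,0]
    - [0,0,0]
    - [0,0,0]
    - [0,0,0]
    - [0,0,0]
    - [0,0,0]
    - [0,0,0]
    - [0,0,0]
    - [0,0,0]
  grip: [70,70,70,70,70,70,70,70,70,70,70,70,70,70,70,70]

```text
time_s: 18.25
tool_pos: [624.3, 235.2, 216.3]
tcp_rot: [[0.521, 0.854, 0.0], [0.854, -0.521, -0.001], [-0.001, 0.001, -1.0]]
ft_force: [-0.5, 0.6, -0.3]
finger_gap: 65.6
grasp_force: 0.0
```

```bash
python3 m.py
python3 - <<'E'
from h import *
ims=[];go=__import__("m").go
for n,(u,v) in (("top",(345,230)),("side",(350,240))):
    c=vision.camera(n);go(c,n);ims.append(cv2.resize(c["color"][v-75:v+75,u-75:u+75],(400,400)))
    W=world(c);g=c["color"].astype(int)
    m=(c["z_map"]>0)&(W[...,2]>85)&(W[...,2]<158)&(np.hypot(W[...,0]-574.5,W[...,1]+75)<65);a=W[m];print("pot",a.min(0),a.max(0))
cv2.imwrite("pics/c5.png",np.hstack(ims))
E
```

```text
start [380 225  11  13 111] [656.4 -91.7 109.3] z pct [ 86.   99.9 105.9 107.8 108.8] ang -0.201 topv 225
now [340 216  10  11  77] [615.5  -4.7 104.9] z pct [ 93.1 103.6 106.4 108.3 149.9] ang 1.043 topv 216
[624.4 235.  216.3]
start [380 225  11  13 111] [656.4 -91.7 109.3] z pct [ 86.   99.9 105.9 107.8 108.8] ang -0.201 topv 225
top [310 212  13  14 133] [619.6   6.1 100.2] z pct [ 68.9 105.9 107.7 108.6 109.5] ang 1.063 topv 212
pot [ 539.31904682 -111.1911296   101.55776546] [614.6151907  -33.9532064  156.88561489]
side [340 216  10  12  76] [606.5 -15.9 114.3] z pct [ 93.1 103.5 107.1 109.4 149.2] ang 1.074 topv 216
pot [ 537.67561082 -116.14386511   85.19336565] [610.59688485 -43.48994638 155.16931742]
```

View pics/c5.png

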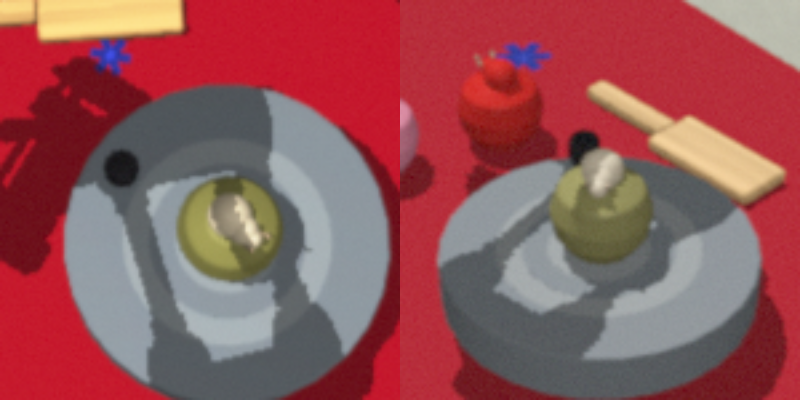

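The knob stands at (122,168) in the top crop, about 1.03 rad round, with its top at home height (~107–108 mm). The pot is central and the arm is clear.

```bash
python3 -c "
from bench import order;print(order.job_done())"
```

```text
the job is handed in; nothing more can be done
None
```

I turned the wheel one station anticlockwise, to about 1.03 rad, let the plunger drop home (its knob measures back at home height), and handed the job in with the pot central and the robot clear; no verdict came back.

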